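Draw the blue profile bar out of the slotted stock bin

ROBOT

A 6-joint arm with a two-finger parallel gripper is mounted at the origin on the work surface. World frame = base frame: x ahead of the robot, y to its left, z up, the work surface at z = 0. Lengths are in m, angles in rad, forces in N, time in s.
With the tool pointing down it reaches from about 0.375 to 0.9 m from the base axis. Payload 3.1 kg.
Tool frame: the origin (TCP) lies between the finger pads; the fingertips stand 17 mm ahead of it and the grasp point (between the pads) lies 2 mm behind it; z points along the fingers, y is the line along which they close (so a half turn about z gives the same grasp; the last joint's range is limited). The gripper opens to 85 mm and grips with 20 to 120 N. Pads are 22 mm wide; open, the fingers measure 114 mm over their backs; the gripper's body (76 mm by 85 mm) begins 54 mm behind the grasp point. The pads swing forward as they close: fully open they stand 13 mm farther back than shut.
Start: joints at [0.972, 0.527, 1.433, -0, 1.181, -0.178], TCP at [0.255, 0.57, 0.248] pointing down, gripper open.
Joint ranges: [-3.08, 3.08], [-0.75, 2.2], [0.22, 2.44], [-1.43, 4.57], [0, 2.65], [-2.85, 2.85]. Speed limits (rad/s): [2.79, 2.79, 3.14, 3.14, 3.14, 3.14].

INTERFACE

Orientations are given as a unit quaternion [x, y, z, w].
In Python, from station import sense, vision, order gives the robot as it stands.
- The arm moves only by the shell command python3 -m crank 'ROWS' [OPENING] [FORCE]. ROWS is JSON, a list of rows, each an object with "dp": the shift along the world's x, y, z in units of 30 mm (1.0 is 30 mm), a list of three; "angular": the turn, a rotation vector about the world's x, y, z in degrees, a list of three. In form: [{"dp": [dx, dy, dz], "angular": [ax, ay, az]}, ...]. A call has 1 to 20 rows; each row shifts and turns the commanded pose from where the row before left it; what a row does not reach is not made up. A row lasts 1/10 s, in which the tool goes at most 50 mm and 8.59 degrees, less where a joint would pass 70% of its speed; a pose out of reach is approached as far as the arm can. A call is refused whole if a number of a shift passes 1 or a number of a turn 8.59, either way. A call with a gripper value outside its range is refused whole. OPENING is the closure, from 0 (fully open) to 1 (shut), set as the call begins (- or left out, the last holds). The fingers move at their own pace and stop on an object; FORCE is the grip in N (left out, the last holds). Time passes only in rows, so rows that do not move let the fingers close. It gives the time, the measured TCP pose, the force, the opening and the grip force at its end, in the units of the state.
- sense(): the state, without advancing time (a new reading comes with each control period).
- vision.snapshot(name): name is "scene" or "top" or "wrist"; returns a dict with "image" (420x560x3 uint8, blue, green, red), "range_z" (420x560 float32, m along the optical axis (not along the pixel's ray), 0 where there is no reading), "mtx" (3x3 intrinsics, pixels), "pose" (4x4, takes a point from camera to world coordinates); the wrist camera has in their place "mount" (4x4, takes a point from camera to tool coordinates, whose origin is the TCP and whose axes are the flange's). Camera axes: x right, y down, z forward; pixel columns grow to the right and rows downward; lengths in m; the calibration is good to about 2 mm. The wrist camera is an equidistant fisheye: a pixel r from the principal point sees the ray r / f radians off the axis. A picture is of the moment at which its call begins: read the wrist's pose just before it.
- order.sign_off(): hands the job in; it is judged then, once.
The state is a dict: "t": time; "q": joint angles; "qd": joint speeds; "tau": joint torques, N m; "tcp_pos": TCP position; "tool_rot": TCP orientation; "force": force on the tool from outside, world axes, zero at the start; "ft_torque": the same for the moment, N m; "finger_gap": opening from 0.0 (shut) to 1.0 (fully open); "gripper_force": force on a finger pad.
Only numpy, scipy, OpenCV 4.12 (cv2) and the standard library are available. Lean on these libraries where they do the work, as an engineer would, in place of code of your own. Each camera call takes 0.05 s, during which the arm holds its last target. There are 200 camera calls.

TASK

Take the blue profile bar out of the grey stock bin by drawing it outwards and upwards along its own slant, through its slot; then tip it level and lay it in the orange cradle, resting in both notches and roughly centred end to end. Lower it all the way into the notches before letting go, and do not disturb the silver and black bars.

Things in the scene. Friction and masses are not known exactly. Their poses are not given: they have to be found in the camera images.
- blue_bar: Blue bar, 20 x 20 x 220 mm, about 0.11 kg, loose. Origin at its centre; x along its length. It leans 25 degrees from level in one slot of a closed grey bin: foot (-x end) on the bin's floor against its back wall, +x end pointing out and up, y level. The slotted wall ends 30 mm from its centre towards +x; the last 80 mm is free. A 145 mm pull along its +x clears the wall. Grip it across y, about 80 mm from centre.
- cradle: Orange cradle, fixed: base plate 112 x 80 x 5 mm with two saddles, 12 mm thick and 74 mm wide, at x = -50 and +50 mm. Each has a notch open at the top, 50 mm wide across y, its floor 30 mm and its cheeks 42 mm above the table. Origin on the table under its middle; x is the direction along which the bar must lie, either way round. A bar in both notches has its centre 40 mm up and overhangs each saddle.
- silver_bar: Bystander: bare aluminium bar of the same size, in another slot; origin at its centre, x along its length. The fixed bin they lean in is 137 mm deep, 256 mm wide, 98 mm high with a fixed clear lid; its slots are 80 mm apart, 34 mm wide, from 59 mm (the sill the bars rest on) to 92 mm above the table, closed at the top; that leaves 7 mm on each side of a bar and about 8 mm above it.
- black_bar: Bystander: black bar of the same size in the third slot of the bin; origin at its centre, x along its length. Which bar is in which slot varies.
Not all that is in view belongs to the job. What is shaped like the blue_bar but pink is not meant.

How it is judged:
On the way:
1. the blue bar, still held, is lowered into the cradle: level within 15 degrees, over both notches, its centre no more than 15 mm above its resting height (z of blue_bar in the frame of cradle below 0.055 m and x of blue_bar in the frame of cradle between -0.035 and 0.035 m and y of blue_bar in the frame of cradle between -0.025 and 0.025 m and angle between blue_bar's own x axis and vertical between 1.309 and 1.833 rad and contact force between the fingers and blue_bar above 1 N), for 0.1 s.
At the end, for the whole second after the job is handed in: The blue bar lies at rest in both notches of the cradle: its centre within 35 mm of the cradle's middle lengthwise, 20 mm sideways, and 34 to 46 mm above the table; level within 4 degrees; within 20 degrees of the cradle's length. The silver and black bars are within 20 mm of where they began (x of blue_bar in the frame of cradle between -0.035 and 0.035 m and y of blue_bar in the frame of cradle between -0.02 and 0.02 m and z of blue_bar in the frame of cradle between 0.034 and 0.046 m and angle between blue_bar's own x axis and vertical between 1.501 and 1.641 rad and angle between the x axis of blue_bar and the x axis of cradle, either way round below 0.35 rad and linear speed of blue_bar below 0.02 m/s and distance of each of silver_bar, black_bar from where it was at the start of the episode below 0.02 m); the robot touches nothing.
It fails at once if the silver bar is shifted by more than 20 mm (distance of silver_bar from where it was at the start of the episode above 0.02 m).
It fails at once if the black bar is shifted by more than 20 mm (distance of black_bar from where it was at the start of the episode above 0.02 m).
It also fails if it takes over 38 s, if anything falls off the work surface, if the arm or the gripper's body presses on something with over 40 N, if the wrist force passes 120 N, or if a joint passes its speed limit or range.

## Working session

There is one attempt and no reset: what is moved stays moved. The work goes in short steps, Python scripts to look and compute and a shell command to move; the robot and the scene stay as the last step left them, time stands still between calls to the robot, and variables do not carry over. Pictures are saved under pics/ and viewed, at most 10 in all, crops included, and the job is handed in when it is done.

```bash
mkdir -p pics; ls
python3 - <<'E'
from station import sense, vision
import cv2, numpy as np
s=sense(); print({k:np.round(v,3).tolist() for k,v in s.items()})
for n in ("scene","top"):
    d=vision.snapshot(n); cv2.imwrite(f"pics/{n}0.png",d["image"]); np.savez(f"{n}0.npz",**d); print(n,np.round(d["mtx"],1).tolist(),np.round(d["pose"],3).tolist())
E
```

```text
pics
{'t': 0.0, 'q': [0.972, 0.529, 1.434, 0.0, 1.181, -0.179], 'qd': [-0.001, 0.001, 0.001, -0.0, -0.0, -0.001], 'tau': [0.001, -44.235, -17.802, -0.0, 0.008, 0.0], 'tcp_pos': [0.255, 0.57, 0.247], 'tool_rot': [0.209, 0.978, -0.001, -0.0], 'force': [0.51, -0.25, -0.704], 'ft_torque': [-0.015, -0.003, 0.063], 'gripper_force': 0.0, 'finger_gap': 1.001}
scene [[481.6, 0.0, 284.9], [0.0, 481.6, 206.0], [0.0, 0.0, 1.0]] [[-0.762, 0.504, -0.407, 0.889], [0.648, 0.602, -0.467, 0.472], [0.01, -0.619, -0.785, 0.892], [0.0, 0.0, 0.0, 1.0]]
top [[379.8, 0.0, 280.8], [0.0, 379.8, 207.6], [0.0, 0.0, 1.0]] [[0.025, -0.993, 0.118, 0.393], [-1.0, -0.025, 0.006, 0.008], [-0.003, -0.118, -0.993, 0.879], [0.0, 0.0, 0.0, 1.0]]
```

View pics/scene0.png

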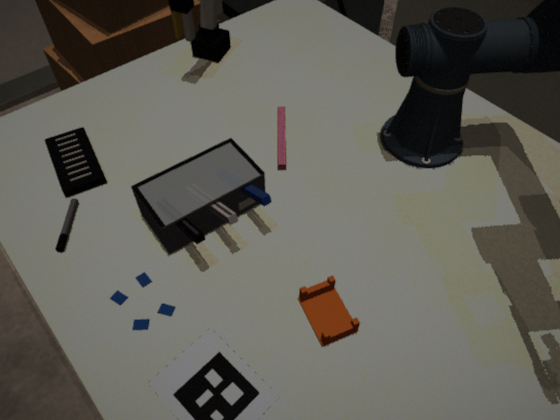

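View pics/top0.png

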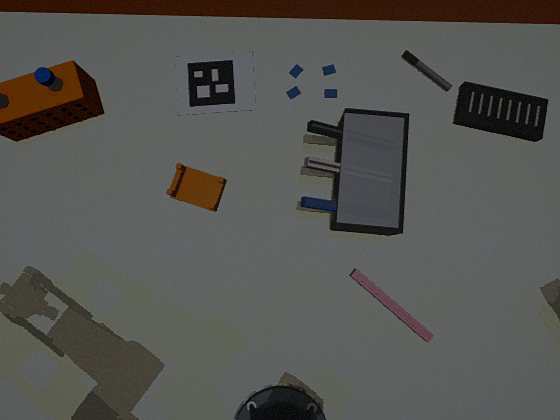

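The scene view shows the blue bar's free end at (257,194), silver at (222,207), black at (190,230) and the cradle at (330,312). The top view shows blue at (318,203), silver at (322,164), black at (325,129) and the cradle at (197,187).

Candidates for the blue bar:
- **Bar in the bin slot**, top (318,203): fits, because it is blue and leans out of the bin.
- **Pink bar**, top (390,305): excluded by its colour.
- **Blue squares**, top (310,80): flat patches, not a bar.

Next I measure, with one enlarged crop to confirm.

```bash
cat > h.py <<'E'
import numpy as np, cv2
def cloud(d):
    z=d["range_z"]; v,u=np.indices(z.shape); K=d["mtx"]
    P=np.stack([(u-K[0,2])/K[0,0]*z,(v-K[1,2])/K[1,1]*z,z],-1)
    return P@d["pose"][:3,:3].T+d["pose"][:3,3]
E
python3 - <<'E'
import numpy as np, cv2
from h import *
out=[]
for n,bb,cb in (("scene",(225,170,285,215),(285,265,370,355)),("top",(290,185,345,220),(155,155,240,220))):
    d=dict(np.load(n+"0.npz")); W=cloud(d); hsv=cv2.cvtColor(d["image"],cv2.COLOR_BGR2HSV); ok=d["range_z"]>0
    def sel(b,lo,hi):
        m=cv2.inRange(hsv,lo,hi)>0; r=np.zeros_like(m); r[b[1]:b[3],b[0]:b[2]]=1; return m&r&ok
    m=sel(bb,(100,120,30),(130,255,255)); p=W[m]; v=hsv[...,2][m]
    c=p.mean(0); U,S,V=np.linalg.svd(p-c,full_matrices=False); 
    print(n,"blue",len(p),c.round(4),"dir",V[0].round(3),"min",np.percentile(p,2,0).round(3),"max",np.percentile(p,98,0).round(3))
    top=p[v>np.percentile(v,50)]
    # end-face and top-face stats along y
    for lo in np.arange(p[:,1].min(),p[:,1].max(),.01):
        q=p[(p[:,1]>=lo)&(p[:,1]<lo+.01)]
        if len(q): print("  y%.3f"%lo,len(q),"x",np.percentile(q[:,0],[3,50,97]).round(4),"zmax",np.percentile(q[:,2],95).round(4))
    m=sel(cb,(3,150,60),(18,255,255)); p=W[m]
    base=p[(p[:,2]<.012)]; hi=p[p[:,2]>.036]
    r=cv2.minAreaRect((p[:,:2]*1000).astype(np.float32)); rb=cv2.minAreaRect((base[:,:2]*1000).astype(np.float32))
    print("cradle",len(p),r,rb,"zmax",np.percentile(p[:,2],99), "hi",len(hi)); 
    rh=cv2.minAreaRect((hi[:,:2]*1000).astype(np.float32)); print(" hi rect",rh, cv2.boxPoints(rh).round(0).tolist())
    for nm,q in (("bin",None),):
        g=ok&(W[...,2]>.09)&(W[...,2]<.105); 
        q=W[g]; q=q[(q[:,1]<.05)&(q[:,1]>-.35)&(q[:,0]>.3)&(q[:,0]<.75)]
        if len(q): print("bin",len(q),cv2.minAreaRect((q[:,:2]*1000).astype(np.float32)))
d=np.load("scene0.npz")["image"][150:300,120:370]; cv2.imwrite("pics/crop.png",cv2.convertScaleAbs(cv2.resize(d,(800,480),interpolation=cv2.INTER_CUBIC),alpha=1.7))
E
```

```text
scene blue 195 [ 0.5009 -0.0577  0.1031] dir [0.102 0.934 0.342] min [ 0.489 -0.103  0.084] max [ 0.511 -0.029  0.118]
  y-0.106 16 x [0.4629 0.4928 0.5073] zmax 0.0885
  y-0.096 19 x [0.4892 0.5023 0.508 ] zmax 0.0933
  y-0.086 19 x [0.4892 0.5018 0.5086] zmax 0.0985
  y-0.076 17 x [0.4903 0.5034 0.5092] zmax 0.1026
  y-0.066 20 x [0.4914 0.5035 0.5102] zmax 0.1072
  y-0.056 18 x [0.4922 0.5055 0.5105] zmax 0.113
  y-0.046 27 x [0.4944 0.506  0.5107] zmax 0.1172
  y-0.036 59 x [0.4935 0.5013 0.5112] zmax 0.1156
cradle 1901 ((541.7171020507812, 206.8776092529297), (111.37594604492188, 79.48404693603516), 72.86863708496094) ((542.0570678710938, 207.5454864501953), (109.3011703491211, 79.70600891113281), 72.41407775878906) zmax 0.04404804992012379 hi 152
 hi rect ((542.2449340820312, 206.63418579101562), (110.59477233886719, 73.36446380615234), 73.39066314697266) [[491.0, 164.0], [562.0, 143.0], [593.0, 249.0], [523.0, 270.0]]
bin 6289 ((576.9061279296875, -142.72105407714844), (218.7196044921875, 257.5343933105469), 86.1639175415039)
top blue 256 [ 0.4963 -0.0648  0.1016] dir [-0.062 
[... 293 characters left out ...]
.4973 0.5067] zmax 0.1086
  y-0.054 35 x [0.4889 0.4949 0.5075] zmax 0.1134
  y-0.044 38 x [0.4885 0.4956 0.5068] zmax 0.1167
  y-0.034 24 x [0.4901 0.4974 0.5076] zmax 0.1118
cradle 1528 ((538.345703125, 206.07286071777344), (111.45162963867188, 79.58415222167969), 73.12992095947266) ((538.0476684570312, 205.2109832763672), (108.84125518798828, 79.64998626708984), 73.03905487060547) zmax 0.043466962030350054 hi 112
 hi rect ((538.3564453125, 206.18365478515625), (111.01611328125, 73.5116195678711), 73.33750915527344) [[487.0, 164.0], [558.0, 142.0], [589.0, 249.0], [519.0, 270.0]]
bin 8492 ((574.9688720703125, -140.01763916015625), (214.6100616455078, 257.42620849609375), 86.25460815429688)
```

View pics/crop.png

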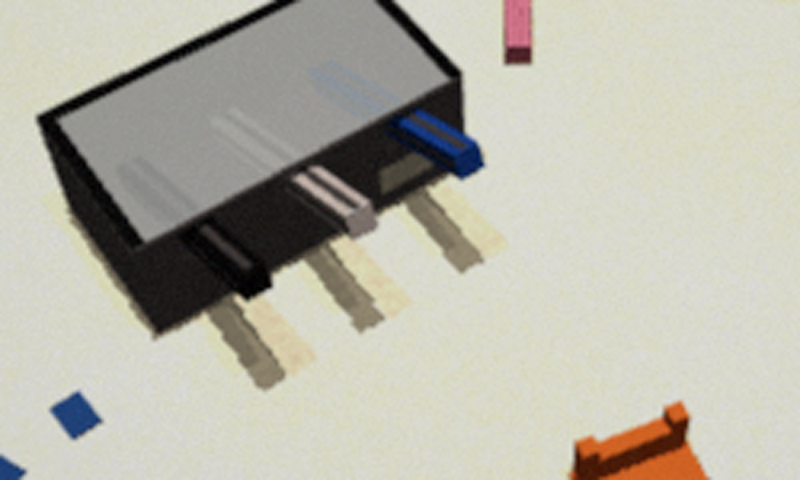

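The crop confirms that the blue bar leans out of the bin's right-hand slot (in top, the lowest one). The pink bar lies on the table and the blue squares are flat.

| Item | Measured value |
|---|---|
| Blue bar centre | about (.494, -.1325, .062) |
| Blue bar yaw / slant | 86.2° / 25° |
| Grip point | (.499, -.060, .096) |
| Cradle centre | (.540, .2065) |
| Cradle yaw | about 73.4° |

The centre height implies a bin floor of about 6 mm, and the wall comes out at y = -.105, so both checks hold.

```bash
R='{"dp":[0.4,-1,0],"angular":[0,0,-3.5]}'; python3 -m crank '[{"dp":[0.4,-1,0],"angular":[0,0,-3.5]},{"dp":[0.4,-1,0],"angular":[0,0,-3.5]},{"dp":[0.4,-1,0],"angular":[0,0,-3.5]},{"dp":[0.4,-1,0],"angular":[0,0,-3.5]},{"dp":[0.4,-1,0],"angular":[0,0,-3.5]},{"dp":[0.4,-1,0],"angular":[0,0,-3.5]},{"dp":[0.4,-1,0],"angular":[0,0,-3.5]},{"dp":[0.4,-1,0],"angular":[0,0,-3.5]},{"dp":[0.4,-1,0],"angular":[0,0,-3.5]},{"dp":[0.4,-1,0],"angular":[0,0,-3.5]},{"dp":[0.4,-1,0],"angular":[0,0,-3.5]},{"dp":[0.4,-1,0],"angular":[0,0,-3.5]},{"dp":[0.4,-1,0],"angular":[0,0,-3.5]},{"dp":[0.4,-1,0],"angular":[0,0,-3.5]},{"dp":[0.4,-1,0],"angular":[0,0,-3.5]},{"dp":[0.4,-1,0],"angular":[0,0,-3.5]},{"dp":[0.4,-1,0],"angular":[0,0,-3.5]},{"dp":[0.4,-1,0],"angular":[0,0,-3.5]},{"dp":[0.4,-1,0],"angular":[0,0,-3.5]},{"dp":[0.4,-1,0],"angular":[0,0,-3.5]}]' 0.4 60
```

```text
t: 2.1
tcp_pos: [0.4953, -0.0308, 0.248]
tool_rot: [0.733, 0.68, -0.0, -0.0]
force: [0.4, 0.3, -0.2]
finger_gap: 0.6
gripper_force: 0.0
```

```bash
cat >> h.py <<'E'
from scipy.spatial.transform import Rotation as Ro
from station import sense
def goto(T,yaw,pitch):
    "yaw/pitch of held bar (deg); prints remaining shift in 30mm units and rotvec deg"
    s=sense(); cy,sy=np.cos(np.radians(yaw)),np.sin(np.radians(yaw)); cp,sp=np.cos(np.radians(pitch)),np.sin(np.radians(pitch))
    u=np.array([cy*cp,sy*cp,sp]); y=np.array([sy,-cy,0]); z=np.cross(u,y)
    R=np.c_[u,y,z]; cur=Ro.from_quat(s["tool_rot"]).as_matrix()
    if cur[:,1]@y<0: R=np.c_[-u,-y,z]
    print("t",round(s["t"],2),"pos",np.round(s["tcp_pos"],4),"units",((np.array(T)-s["tcp_pos"])/.03).round(3),"rot",np.degrees(Ro.from_matrix(R@cur.T).as_rotvec()).round(2),"F",np.round(s["force"],1),"gap",round(s["finger_gap"],3),"grip",round(s["gripper_force"],1))
E
python3 -c "
from h import *
goto([.496,-.101,.185],86.2,25)"
```

```text
t 2.1 pos [ 0.4953 -0.0308  0.248 ] units [ 0.022 -2.34  -2.101] rot [24.92 -1.8   0.45] F [ 0.4  0.3 -0.2] gap 0.6 grip 0.0
```

```bash
python3 -m crank '[{"dp":[0,-0.39,-0.35],"angular":[4.15,-0.3,0.07]},{"dp":[0,-0.39,-0.35],"angular":[4.15,-0.3,0.07]},{"dp":[0,-0.39,-0.35],"angular":[4.15,-0.3,0.07]},{"dp":[0,-0.39,-0.35],"angular":[4.15,-0.3,0.07]},{"dp":[0,-0.39,-0.35],"angular":[4.15,-0.3,0.07]},{"dp":[0,-0.39,-0.35],"angular":[4.15,-0.3,0.07]},{"dp":[0,0,0],"angular":[0,0,0]}]'
python3 - <<'E'
from h import *
from station import vision
goto([.499,-.059,.094],86.2,25)
s=sense(); d=vision.snapshot("wrist"); cv2.imwrite("pics/w1.png",d["image"])
K=d["mtx"]; z=d["range_z"]; v,u=np.indices(z.shape); x=(u-K[0,2])/K[0,0]; y=(v-K[1,2])/K[1,1]; th=np.hypot(x,y); k=np.tan(np.minimum(th,1.4))/np.maximum(th,1e-9)
P=np.stack([x*k*z,y*k*z,z],-1); M=d["mount"]; T=P@M[:3,:3].T+M[:3,3]   # tool coords
W=T@Ro.from_quat(s["tool_rot"]).as_matrix().T+s["tcp_pos"]
hsv=cv2.cvtColor(d["image"],cv2.COLOR_BGR2HSV); m=(cv2.inRange(hsv,(100,120,30),(130,255,255))>0)&(z>0)&(W[...,2]>.07)&(W[...,2]<.13)&(abs(T[...,1])<.04)
p=T[m]; print(len(p)); 
for a in np.arange(p[:,0].min(),p[:,0].max(),.01):
    q=p[(p[:,0]>=a)&(p[:,0]<a+.01)]
    if len(q)>5: print("toolx %.3f"%a,len(q),"y",np.percentile(q[:,1],[3,97]).round(4),"z",np.percentile(q[:,2],[5,50,95]).round(4))
E
```

```text
t: 2.8
tcp_pos: [0.495, -0.1024, 0.1833]
tool_rot: [0.714, 0.666, 0.158, -0.148]
force: [0.7, -0.6, 0.3]
finger_gap: 0.599
gripper_force: 0.0
t 2.8 pos [ 0.495  -0.1024  0.1833] units [ 0.133  1.446 -2.975] rot [-0.02 -0.05  0.16] F [ 0.7 -0.6  0.3] gap 0.599 grip 0.0
2082
toolx -0.045 223 y [-0.0084  0.011 ] z [0.0882 0.0893 0.0903]
toolx -0.035 222 y [-0.0082  0.0107] z [0.0881 0.0891 0.09  ]
toolx -0.025 233 y [-0.0081  0.0106] z [0.0879 0.0889 0.0901]
toolx -0.015 236 y [-0.008   0.0105] z [0.0878 0.0889 0.09  ]
toolx -0.005 259 y [-0.0086  0.0103] z [0.0879 0.0889 0.0901]
toolx 0.005 279 y [-0.0084  0.0109] z [0.0879 0.089  0.09  ]
toolx 0.015 282 y [-0.0083  0.0108] z [0.0879 0.0888 0.0899]
toolx 0.025 348 y [-0.0082  0.0102] z [0.088  0.0894 0.1036]
```

View pics/w1.png

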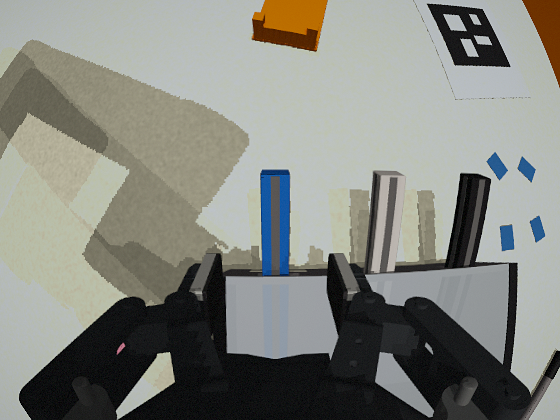

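The wrist view shows the blue bar at (275,220), between the fingers and parallel to the tool's x. Its end is about 33 mm ahead, it is 1 mm off-centre, and its axis is 99 mm ahead of the TCP, which agrees with the plan. Silver (387,220) and black (470,220) are clear of the fingers. I now descend along the tool's z and grip.

```bash
python3 -m crank '[{"dp":[0.017,0.184,-0.379],"angular":[0,0,0]},{"dp":[0.017,0.184,-0.379],"angular":[0,0,0]},{"dp":[0.017,0.184,-0.379],"angular":[0,0,0]},{"dp":[0.017,0.184,-0.379],"angular":[0,0,0]},{"dp":[0.017,0.184,-0.379],"angular":[0,0,0]},{"dp":[0.017,0.184,-0.379],"angular":[0,0,0]},{"dp":[0.017,0.184,-0.379],"angular":[0,0,0]},{"dp":[0.017,0.184,-0.379],"angular":[0,0,0]},{"dp":[0,0,0],"angular":[0,0,0]}]' && python3 -m crank '[{"dp":[0,0,0],"angular":[0,0,0]},{"dp":[0,0,0],"angular":[0,0,0]},{"dp":[0,0,0],"angular":[0,0,0]},{"dp":[0,0,0],"angular":[0,0,0]},{"dp":[0,0,0],"angular":[0,0,0]},{"dp":[0,0,0],"angular":[0,0,0]},{"dp":[0,0,0],"angular":[0,0,0]}]' 1 70; python3 -c "
from h import *
goto([.508,.086,.162],86.2,25)"
```

```text
t: 3.75
tcp_pos: [0.4983, -0.0543, 0.0928]
tool_rot: [0.712, 0.668, 0.158, -0.149]
force: [0.7, 0.4, 0.1]
finger_gap: 0.598
gripper_force: 0.0
t: 4.45
tcp_pos: [0.4998, -0.056, 0.0946]
tool_rot: [0.712, 0.668, 0.158, -0.146]
force: [1.3, -1.3, 0.8]
finger_gap: 0.223
gripper_force: 69.9
t 4.45 pos [ 0.4998 -0.056   0.0946] units [0.273 4.732 2.247] rot [ 0.09  0.16 -0.08] F [ 1.3 -1.3  0.8] gap 0.223 grip 69.9
```

```bash
python3 -m crank '[{"dp":[0,-0.014,0.03],"angular":[0,0,0]},{"dp":[0.01,0.15,0.07],"angular":[0,0,0]},{"dp":[0.02,0.301,0.141],"angular":[0,0,0]},{"dp":[0.02,0.301,0.141],"angular":[0,0,0]},{"dp":[0.02,0.301,0.141],"angular":[0,0,0]}]'; python3 -c "
from h import *
goto([.5095,.089,.163],86.2,25)"
```

```text
t: 4.95
tcp_pos: [0.5012, -0.0232, 0.1104]
tool_rot: [0.712, 0.668, 0.158, -0.147]
force: [0.6, -0.4, -1.4]
finger_gap: 0.22
gripper_force: 69.7
t 4.95 pos [ 0.5012 -0.0232  0.1104] units [0.277 3.74  1.752] rot [ 0.02  0.07 -0.13] F [ 0.6 -0.4 -1.4] gap 0.22 grip 69.7
```

```bash
python3 -m crank '[{"dp":[0.022,0.312,0.146],"angular":[0,0,0]},{"dp":[0.022,0.312,0.146],"angular":[0,0,0]},{"dp":[0.022,0.312,0.146],"angular":[0,0,0]},{"dp":[0.022,0.312,0.146],"angular":[0,0,0]},{"dp":[0.022,0.312,0.146],"angular":[0,0,0]},{"dp":[0.022,0.312,0.146],"angular":[0,0,0]},{"dp":[0.022,0.312,0.146],"angular":[0,0,0]},{"dp":[0.022,0.312,0.146],"angular":[0,0,0]},{"dp":[0.022,0.312,0.146],"angular":[0,0,0]},{"dp":[0.022,0.312,0.146],"angular":[0,0,0]},{"dp":[0.022,0.312,0.146],"angular":[0,0,0]},{"dp":[0.022,0.312,0.146],"angular":[0,0,0]},{"dp":[0,0,0],"angular":[0,0,0]}]'
python3 - <<'E'
from h import *
from station import vision
goto([.563,.283,.120],73.4,0)
cv2.imwrite("pics/s2.png",vision.snapshot("scene")["image"][60:380,100:400])
E
```

```text
t: 6.25
tcp_pos: [0.5093, 0.0892, 0.1632]
tool_rot: [0.712, 0.668, 0.158, -0.147]
force: [-1.3, -0.2, -0.9]
finger_gap: 0.223
gripper_force: 69.7
t 6.25 pos [0.5093 0.0892 0.1632] units [ 1.79   6.46  -1.441] rot [-24.62   4.53 -12.81] F [-1.3 -0.2 -0.9] gap 0.223 grip 69.7
```

View pics/s2.png

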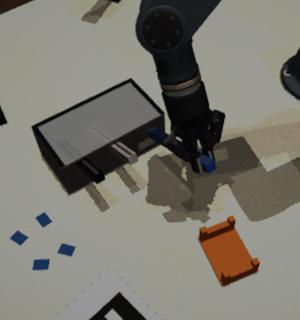

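The view shows the bar out of the slot and held in the gripper at (205,155) in the crop. The silver and black bars are where they were. Next I level the bar, turn it and carry it over the cradle.

```bash
python3 -m crank '[{"dp":[0.119,0.431,-0.096],"angular":[-1.64,0.302,-0.854]},{"dp":[0.119,0.431,-0.096],"angular":[-1.64,0.302,-0.854]},{"dp":[0.119,0.431,-0.096],"angular":[-1.64,0.302,-0.854]},{"dp":[0.119,0.431,-0.096],"angular":[-1.64,0.302,-0.854]},{"dp":[0.119,0.431,-0.096],"angular":[-1.64,0.302,-0.854]},{"dp":[0.119,0.431,-0.096],"angular":[-1.64,0.302,-0.854]},{"dp":[0.119,0.431,-0.096],"angular":[-1.64,0.302,-0.854]},{"dp":[0.119,0.431,-0.096],"angular":[-1.64,0.302,-0.854]},{"dp":[0.119,0.431,-0.096],"angular":[-1.64,0.302,-0.854]},{"dp":[0.119,0.431,-0.096],"angular":[-1.64,0.302,-0.854]},{"dp":[0.119,0.431,-0.096],"angular":[-1.64,0.302,-0.854]},{"dp":[0.119,0.431,-0.096],"angular":[-1.64,0.302,-0.854]},{"dp":[0.119,0.431,-0.096],"angular":[-1.64,0.302,-0.854]},{"dp":[0.119,0.431,-0.096],"angular":[-1.64,0.302,-0.854]},{"dp":[0.119,0.431,-0.096],"angular":[-1.64,0.302,-0.854]},{"dp":[0,0,0],"angular":[0,0,0]},{"dp":[0,0,0],"angular":[0,0,0]}]'
python3 - <<'E'
from h import *
from station import vision
goto([.563,.283,.038],73.4,0)
for n in ("top","scene"):
    d=vision.snapshot(n); cv2.imwrite(f"pics/{n}3.png",d["image"]); W=cloud(d); hsv=cv2.cvtColor(d["image"],cv2.COLOR_BGR2HSV)
    m=(cv2.inRange(hsv,(100,120,30),(130,255,255))>0)&(d["range_z"]>0)&(W[...,2]>.08)&(W[...,2]<.2)&(W[...,1]>.02)&(W[...,1]<.36)
    p=W[m]; t=p[p[:,2]>.115]; c=p.mean(0); V=np.linalg.svd(p-c,full_matrices=False)[2][0]; a=(p-c)@V
    e=[c+V*np.percentile(a,1),c+V*np.percentile(a,99)]
    r=cv2.minAreaRect((p[:,:2]*1000).astype(np.float32))
    print(n,len(p),"dir",V.round(3),"ends",np.round(e,4).tolist(),"rect",r)
E
```

```text
t: 8.0
tcp_pos: [0.5625, 0.2816, 0.1188]
tool_rot: [0.802, 0.597, -0.0, -0.0]
force: [-0.6, -0.5, -0.8]
finger_gap: 0.217
gripper_force: 69.7
t 8.0 pos [0.5625 0.2816 0.1188] units [ 0.016  0.046 -2.695] rot [ 0.   -0.07  0.05] F [-0.6 -0.5 -0.8] gap 0.217 grip 69.7
top 669 dir [-0.302 -0.953 -0.006] ends [[0.5627, 0.2837, 0.1298], [0.504, 0.0986, 0.1286]] rect ((534.1265869140625, 192.87814331054688), (199.05702209472656, 20.3151912689209), 73.03363037109375)
scene 616 dir [ 0.288  0.958 -0.008] ends [[0.5112, 0.1003, 0.1306], [0.5731, 0.3067, 0.1289]] rect ((540.80908203125, 202.91244506835938), (217.73818969726562, 20.942886352539062), 73.09822845458984)
```

View pics/scene3.png

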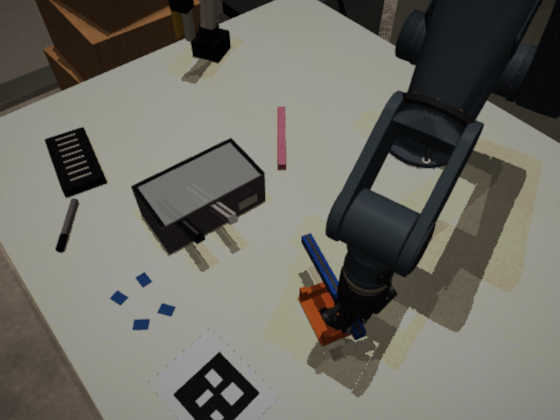

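The view shows the bar level at (335,285) over the cradle, with both bystanders unmoved. In the scene camera the bar centre is within 4 mm of the cradle centre. The bar axis is at z ≈ .120, so it has 80 mm to go down.

```bash
python3 -m crank '[{"dp":[0.02,0.1,-0.2],"angular":[0,0,0]},{"dp":[0,0,-0.3],"angular":[0,0,0]},{"dp":[0,0,-0.3],"angular":[0,0,0]},{"dp":[0,0,-0.3],"angular":[0,0,0]},{"dp":[0,0,-0.3],"angular":[0,0,0]},{"dp":[0,0,-0.3],"angular":[0,0,0]},{"dp":[0,0,-0.3],"angular":[0,0,0]},{"dp":[0,0,-0.3],"angular":[0,0,0]},{"dp":[0,0,-0.15],"angular":[0,0,0]},{"dp":[0,0,-0.05],"angular":[0,0,0]},{"dp":[0,0,0],"angular":[0,0,0]},{"dp":[0,0,0],"angular":[0,0,0]}]'; python3 -c "
from h import *
goto([.563,.283,.038],73.4,0)"
```

```text
t: 9.3
tcp_pos: [0.5639, 0.285, 0.0448]
tool_rot: [0.802, 0.597, 0.0, 0.0]
force: [-0.4, -0.3, 0.2]
finger_gap: 0.223
gripper_force: 69.7
t 9.3 pos [0.5639 0.285  0.0448] units [-0.028 -0.066 -0.226] rot [-0.02  0.05  0.1 ] F [-0.4 -0.3  0.2] gap 0.223 grip 69.7
```

```bash
python3 -m crank '[{"dp":[0,0,-0.05],"angular":[0,0,0]},{"dp":[0,0,-0.05],"angular":[0,0,0]},{"dp":[0,0,-0.04],"angular":[0,0,0]},{"dp":[0,0,0],"angular":[0,0,0]}]';  python3 -m crank '[{"dp":[0,0,-0.03],"angular":[0,0,0]},{"dp":[0,0,0],"angular":[0,0,0]}]'
```

```text
t: 9.7
tcp_pos: [0.5634, 0.2848, 0.04]
tool_rot: [0.802, 0.597, -0.0, -0.0]
force: [-0.3, -0.3, -1.1]
finger_gap: 0.227
gripper_force: 69.7
t: 9.9
tcp_pos: [0.5636, 0.2849, 0.0393]
tool_rot: [0.802, 0.597, 0.0, -0.0]
force: [0.8, 0.0, -0.1]
finger_gap: 0.22
gripper_force: 69.7
```

```bash
python3 -m crank '[{"dp":[0,0,-0.03],"angular":[0,0,0]},{"dp":[0,0,0],"angular":[0,0,0]}]';  python3 -m crank '[{"dp":[0,0,-0.03],"angular":[0,0,0]},{"dp":[0,0,0],"angular":[0,0,0]}]'
```

```text
t: 10.1
tcp_pos: [0.5636, 0.2849, 0.0389]
tool_rot: [0.802, 0.597, 0.0, 0.0]
force: [-0.7, -0.8, 3.3]
finger_gap: 0.217
gripper_force: 70.3
t: 10.3
tcp_pos: [0.5636, 0.285, 0.0388]
tool_rot: [0.802, 0.597, 0.0, 0.0]
force: [-1.0, 0.3, 8.6]
finger_gap: 0.223
gripper_force: 71.0
```

The force has risen to 8.6 N, so the bar is seated. I release it, then rise clear.

```bash
python3 -m crank '[{"dp":[0,0,0],"angular":[0,0,0]},{"dp":[0,0,0],"angular":[0,0,0]},{"dp":[0,0,0],"angular":[0,0,0]},{"dp":[0,0,0],"angular":[0,0,0]},{"dp":[0,0,0],"angular":[0,0,0]},{"dp":[0,0,0],"angular":[0,0,0]}]' 0.4 && python3 -m crank '[{"dp":[0,0,0.1],"angular":[0,0,0]},{"dp":[0,0,0.2],"angular":[0,0,0]},{"dp":[0,0,0.4],"angular":[0,0,0]},{"dp":[0,0,0.6],"angular":[0,0,0]},{"dp":[0,0,0.6],"angular":[0,0,0]},{"dp":[0,0.5,0.6],"angular":[0,0,0]},{"dp":[0,1,0.6],"angular":[0,0,0]},{"dp":[0,1,0.6],"angular":[0,0,0]},{"dp":[0,1,0.4],"angular":[0,0,0]},{"dp":[0,1,0],"angular":[0,0,0]},{"dp":[0,0.5,0],"angular":[0,0,0]},{"dp":[0,0,0],"angular":[0,0,0]},{"dp":[0,0,0],"angular":[0,0,0]}]'
python3 - <<'E'
from h import *
from station import vision
d=vision.snapshot("scene"); cv2.imwrite("pics/scene4.png",d["image"]); W=cloud(d); hsv=cv2.cvtColor(d["image"],cv2.COLOR_BGR2HSV)
m=(cv2.inRange(hsv,(100,120,30),(130,255,255))>0)&(d["range_z"]>0)&(W[...,2]>.025)&(W[...,1]>.05)&(W[...,0]<.65)
p=W[m]; r=cv2.minAreaRect((p[:,:2]*1000).astype(np.float32)); V=np.linalg.svd(p-p.mean(0),full_matrices=False)[2][0]
print(len(p),r,"z",np.percentile(p[:,2],[5,50,95]).round(4),V.round(3))
E
```

```text
t: 10.9
tcp_pos: [0.5635, 0.2848, 0.0373]
tool_rot: [0.802, 0.597, -0.0, -0.0]
force: [-0.4, -0.6, 0.2]
finger_gap: 0.597
gripper_force: 0.0
t: 12.2
tcp_pos: [0.563, 0.4338, 0.1601]
tool_rot: [0.802, 0.597, -0.001, 0.0]
force: [0.3, 0.0, -0.7]
finger_gap: 0.602
gripper_force: 0.0
803 ((542.1016235351562, 206.8310546875), (216.97921752929688, 20.65591049194336), 72.86421203613281) z [0.0478 0.0507 0.0531] [ 0.292  0.957 -0.002]
```

View pics/scene4.png

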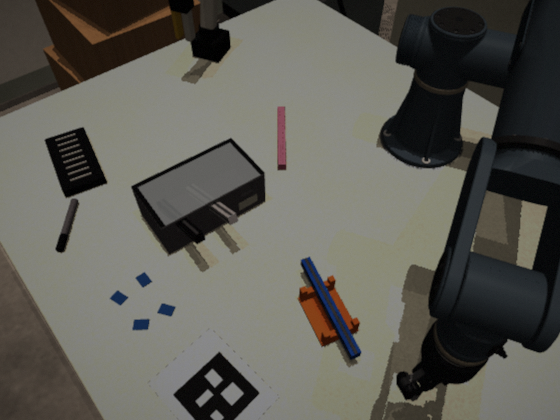

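The view shows the bar lying in both notches from (305,262) to (353,352), centred within 1 mm of the cradle's middle. It is level, its top is at z = .0507, and the gripper is clear at (420,370).

```bash
python3 -c "
from station import order
print(order.sign_off())"
```

```text
the job is handed in; nothing more can be done
None
```

The blue bar was lying level in both notches of the orange cradle, centred within about 1 mm, when I handed the job in at about 12 s; the silver and black bars look unmoved, and no verdict was returned.

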